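# Set a marked board under the drill and close the chip guard

## Task

Get this board ready for drilling: pull the drill stand's chip guard down all the way, then slide the marked board along the bed until its pencilled cross is right under the drill bit's tip, the board lying square with the bed and the hand off it. Then push the guard back up until it is fully closed. Keep the board on the bed, do not bump the bit or chuck, and leave the other things on the table where they are.

Things in the scene. Friction and masses are not known exactly. Their poses are not given: they have to be found in the camera images.
- station: Fixed drill stand: grey bed plate 240 (x) x 380 (y) x 30 mm, steel column (40 mm wide) at x = 85, y = -80 mm, black drill held nose down. Origin: centre of the bed's underside; x to the rear (front edge x = -120), y along the front edge to the left, z up. Spindle axis at x = -25, y = 0 mm; above the chuck its clamp and motor are 31 mm in radius, z = 190 to 320 mm, joined to the column.
- bit: Drill bit (8 mm across, 60 mm long) and the steel chuck above it (38 mm across, 55 mm tall), fixed. Origin: the bit's tip, 77 mm above the table, 22 mm above the board's top.
- bit_tip (a point): The lower tip of the drill bit, 47 mm above the bed.
- board: Loose light timber board 50 (x) x 200 (y) x 25 mm (z), about 0.16 kg, flat on the bed, long side roughly along station y; the only board on the stand (a shorter unmarked one lies on the table). Origin: centre of its underside; its y runs along its length, away from the mark. Its unmarked end (board y = 0 to +100 mm) is clear of the drill: grip it across the 50 mm width or push it.
- mark (a point): Centre of the dark pencilled ring (24 mm) and cross on the board's top face: on the board's long centre line at board y = -55 mm, that is 45 mm from one end.
- guard (a joint): Angle of the chip guard: 0 = upright, fully closed against its stop; grows as it is pulled down toward the robot; 1.4 rad = its lower stop, nearly flat. A friction hinge holds it at any angle; about 5 N at the handle moves it.
- guard_hinge (a point): Centre of the guard's hinge axis, which runs along the station's y axis at the bed's front edge: station x = -126, z = 30 mm.
- guard_handle (a point): Centre of the guard's handle: a black roller 24 mm in diameter, 44 mm long, axis along the hinge, 105 mm from the hinge axis, on an 18 mm wide neck in the middle of the guard's upper edge. The guard is a clear panel in an aluminium frame, 280 wide, 72 high, 10 mm thick. Pinched by its flat ends (44 mm apart) the roller pivots between the fingers, so the gripper can point down all along the arc.
- offcut: Bystander: unmarked timber board, 50 x 160 x 25 mm, on the table. Origin under its centre.
- screw_tin: Bystander: bare metal tin, 52 mm across, 50 mm tall, standing on the bed near its -y end. Origin under its centre.
- tape_roll: Bystander: roll of tape lying flat, 110 mm across, 48 mm tall. Origin under its centre.
- bit_carton: Bystander: cardboard carton 70 x 60 x 100 mm. Origin under its centre.
- hammer: Bystander: hammer, about 280 mm long, lying on the table at the right.
- tape_measure: Bystander: black tape measure 70 x 36 x 66 mm. Origin under its centre.
- mug: Bystander: white mug, 84 mm across, 95 mm tall. Origin under its centre.
Things that resemble listed ones, but are neither listed nor needed, are in the scene too. What is shaped like the board but green is not meant.

How it is judged:
By the outcome, as a careful person would: the job done as asked, in the order asked, and still so for the second after the job is handed in, with the robot touching nothing.
It also fails if it takes over 64 s, if anything falls off the work surface, if the arm or the gripper's body presses on something with over 40 N, if the wrist force passes 120 N, or if a joint passes its speed limit or range.

## Robot

A 6-joint arm with a two-finger parallel gripper is mounted at the origin on the work surface. World frame = base frame: x ahead of the robot, y to its left, z up, the work surface at z = 0. Lengths are in m, angles in rad, forces in N, time in s.
With the tool pointing down it reaches from about 0.375 to 0.925 m from the base axis. Payload 5.7 kg.
Tool frame: the origin (TCP) lies on the centre line of the jaws, within the pads' length; the fingertips stand 25 mm ahead of it and the grasp point (between the pads) lies 6 mm ahead of it; z points along the fingers, y is the line along which they close (so a half turn about z gives the same grasp; the last joint's range is limited). The gripper opens to 88 mm and grips with 3 to 60 N. Pads are 20 mm wide; open, the fingers measure 115 mm over their backs; the gripper's body (75 mm by 178 mm) begins 61 mm behind the grasp point.
Start: joints at [-1.291, 0.359, 1.51, -0, 1.272, -0.115], TCP at [0.231, -0.554, 0.248] pointing down, gripper open.
Joint ranges: [-2.97, 2.97], [-1.01, 2.36], [0.21, 2.38], [-0.96, 4.11], [0.2, 2.71], [-2.98, 2.98]. Speed limits (rad/s): [2.39, 2.39, 3.14, 3.14, 3.14, 3.14].

## Interface

Orientations are given as a unit quaternion [x, y, z, w].
In Python, from bench import robot, vision gives the robot as it stands.
- The arm moves only by the tool apply_moves, never from a script. Its argument "motion" is a list of rows, each a list of 3 entries, a list of its own where there are three numbers: the shift along the tool's x, y, z in m, then the turn, a rotation vector about the tool's x, y, z in degrees, then the closure, from 0 (fully open) to 1 (shut). In form: [[[tx, ty, tz], [ax, ay, az], claw], ...]. A call has 1 to 20 rows; each row shifts and turns the commanded pose from where the row before left it, along the tool's axes as they then stand; what a row does not reach is not made up. A row lasts 1/8 s, in which the tool goes at most 62.5 mm and 10.7 degrees, less where a joint would pass 70% of its speed; a pose out of reach is approached as far as the arm can. A call is refused whole if a number of a shift passes 0.0625 or a number of a turn 10.7, either way. A call with a gripper value outside its range is refused whole. The fingers move at their own pace and stop on an object; "squeeze" is the grip in N (left out, the last holds). Time passes only in rows, so rows that do not move let the fingers close. It gives the time, the measured TCP pose, the force, the opening and the grip force at its end, in the units of the state.
- robot.state(): the state, without advancing time (a new reading comes with each control period).
- vision.capture(name): name is "side" or "top"; returns a dict with "image" (384x512x3 uint8, blue, green, red), "fov_y" (degrees; the focal length in pixels is half the picture's height over the tangent of half this angle, whatever the lens; pixels are square), "cx", "cy" (the principal point, pixels), "k1" (the pictures are not rectified: a ray, as slopes to the right and down, at radius r is drawn at 1 + k1 r^2 times it, then the intrinsics apply), "view" (4x4, takes a point from world to camera coordinates). Camera axes: x right, y down, z forward; pixel columns grow to the right and rows downward; lengths in m; the calibration is good to about 2 mm. A picture is of the moment at which its call begins. There is no depth.
- robot.sign_off(): hands the job in; it is judged then, once.
The state is a dict: "time": time; "qpos": joint angles; "qd": joint speeds; "effort": joint torques, N m; "tool_pos": TCP position; "eef_rot": TCP orientation; "ft_force": force on the tool from outside, world axes, zero at the start; "torque": the same for the moment, N m; "gripper_width": finger opening in m; "grasp_force": force on a finger pad.
Only numpy, scipy, OpenCV 4.12 (cv2) and the standard library are available. Lean on these libraries where they do the work, as an engineer would, in place of code of your own. Each camera call takes 0.05 s, during which the arm holds its last target. There are 200 camera calls.

## Working session

There is one attempt and no reset: what is moved stays moved. The work goes in short steps, Python scripts to look and compute and a tool call to move; the robot and the scene stay as the last step left them, time stands still between calls to the robot, and variables do not carry over. Pictures are saved under pics/ and viewed, at most 10 in all, crops included, and the job is handed in when it is done.

Besides the shell and the picture viewer there is one more tool, called after "Emit:" as name([rows], argument=value, ...), one row to a line, values as JSON. apply_moves: Moves the arm, as the interface text tells. Its arguments: {"type":"object","properties":{"motion":{"type":"array","items":{"type":"array"}},"squeeze":{"type":"number"}},"required":["motion"]}

```bash
mkdir -p pics; cat > h.py <<'E'
import numpy as np, cv2
from bench import robot, vision
def cap(n):
    c=vision.capture(n); im=c["image"]; H=im.shape[0]
    f=H/2/np.tan(np.radians(c["fov_y"])/2); c["K"]=np.array([[f,0,c["cx"]],[0,f,c["cy"]],[0,0,1.]]); c["V"]=np.array(c["view"]); return c
def ray(c,uv):
    K=c["K"]; d=np.array([(uv[0]-K[0,2])/K[0,0],(uv[1]-K[1,2])/K[1,1]]); s=d.copy()
    for _ in range(30): s=d/(1+c["k1"]*(s@s))
    R=c["V"][:3,:3]; return -R.T@c["V"][:3,3], R.T@np.r_[s,1]
def onz(c,uv,z):
    o,d=ray(c,uv); return o+d*(z-o[2])/d[2]
def proj(c,p):
    q=c["V"][:3,:3]@np.array(p)+c["V"][:3,3]; s=q[:2]/q[2]; s=s*(1+c["k1"]*(s@s)); return s*c["K"][0,0]+c["K"][:2,2]
def tri(c1,u1,c2,u2):
    o1,d1=ray(c1,u1);o2,d2=ray(c2,u2)
    t=np.linalg.lstsq(np.c_[d1,-d2],o2-o1,rcond=None)[0]
    a=o1+d1*t[0];b=o2+d2*t[1]; return (a+b)/2,np.linalg.norm(a-b)
E
python3 - <<'E'
from h import *
import pickle
for n in("top","side"):
    c=cap(n); pickle.dump(c,open(n+".pkl","wb")); cv2.imwrite(f"pics/{n}0.png",cv2.resize(c["image"],(800,600),interpolation=cv2.INTER_CUBIC))
    print(n,c["K"][0,0],c["cx"],c["cy"],c["k1"],(-c["V"][:3,:3].T@c["V"][:3,3]).round(3),c["V"][:3,:3].round(2).tolist())
print(robot.state())
E
```

```text
top 405.59584294640473 259.7244306418895 190.90202137133292 -0.12378664945804504 [ 0.415 -0.086  1.553] [[0.0, -1.0, 0.01], [-1.0, -0.01, -0.07], [0.07, -0.01, -1.0]]
side 409.7343934666707 256.515920305472 197.63645094779608 -0.0679870444541237 [ 0.235 -1.106  1.141] [[0.96, -0.27, 0.01], [-0.18, -0.68, -0.71], [0.2, 0.68, -0.71]]
{'time': 0.1, 'qpos': array([-1.29110760e+00,  3.59410152e-01,  1.51130274e+00, -2.48233337e-05,
        1.27249669e+00, -1.15109094e-01]), 'qd': array([-0.00081054, -0.00014165, -0.00100604,  0.00173062, -0.00166181,
        0.0010359 ]), 'effort': array([-2.84277382e-05, -5.16357994e+01, -2.71406651e+01,  6.77168998e-02,
        2.76113162e-02, -2.72601670e-05]), 'tool_pos': array([ 0.23059439, -0.55330079,  0.24691537]), 'eef_rot': array([ 9.80578981e-01,  1.96122942e-01, -7.82738579e-05, -8.04754718e-04]), 'ft_force': array([-0.07836427,  0.08816858,  0.21948977]), 'torque': array([-0.00840668, -0.00409256,  0.043284  ]), 'grasp_force': 0.0, 'gripper_width': 0.08729195723580453}
```

View pics/top0.png

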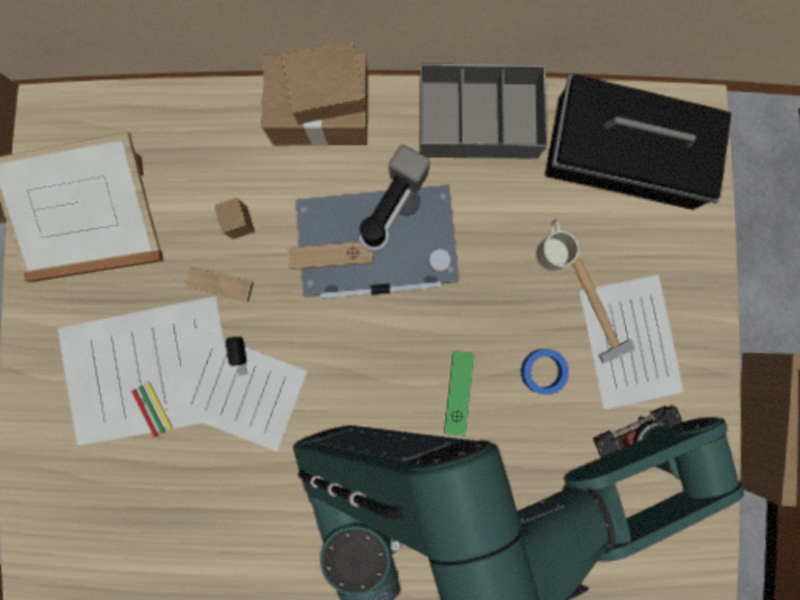

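View pics/side0.png

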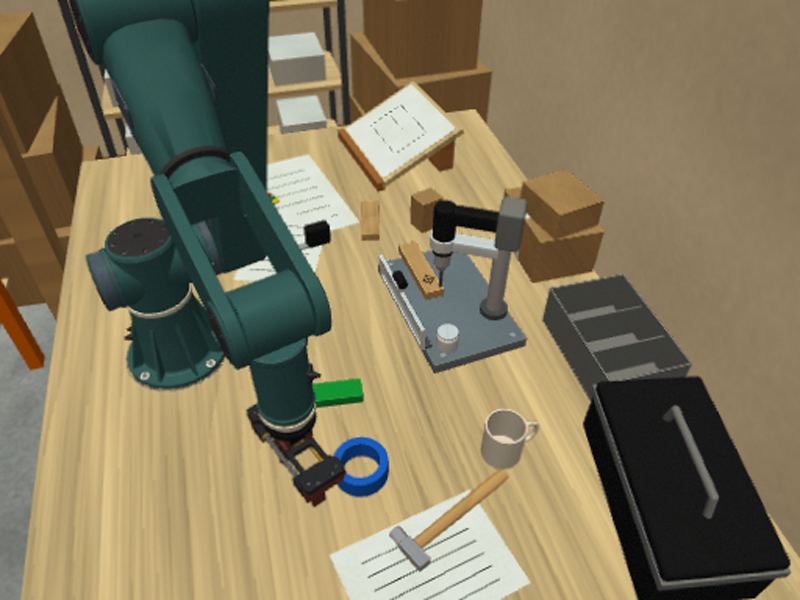

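The top view shows the bed with corners at about (296,199), (449,186), (458,281) and (303,297). The mark is at (353,253), the chuck at (373,233), the guard handle at (380,288) and the tin at (440,260). The side view shows the mark at (428,279), the bit tip near (441,285) and the handle at (400,279). I'll take closer crops next.

```bash
python3 - <<'E'
from h import *
import pickle
for n,(x,y,w,h,s) in dict(top=(180,112,122,84,6.5),side=(235,120,110,122,4.9)).items():
    c=pickle.load(open(n+".pkl","rb")); im=c["image"]
    cv2.imwrite(f"pics/{n}c.png",cv2.resize(im[y:y+h,x:x+w],None,fx=s,fy=s,interpolation=cv2.INTER_CUBIC))
    for p in [(292,150),(220,130),(212,164),(284,135)] if n=="top" else [(300,200),(320,200),(265,165)]: print(n,p,im[p[1],p[0]])
E
```

```text
top (292, 150) [115 137 150]
top (220, 130) [113 102  95]
top (212, 164) [104 130 153]
top (284, 135) [109 100  93]
side (300, 200) [121 118 104]
side (320, 200) [78 75 69]
side (265, 165) [ 91 149 187]
```

View pics/topc.png

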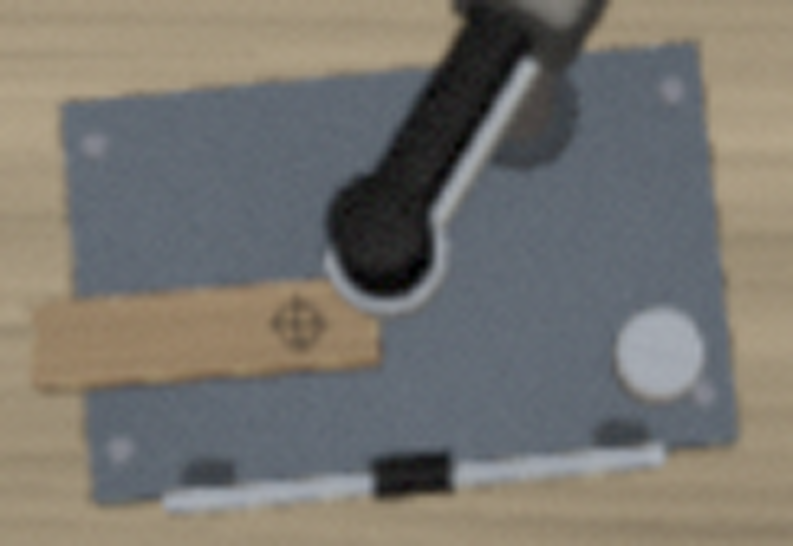

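View pics/sidec.png

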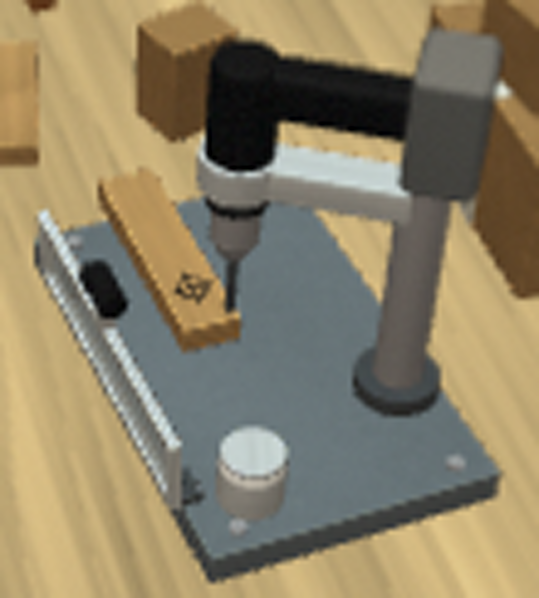

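The top crop shows bed corners at (92,505), (735,443), (697,42) and (62,100), the mark at (298,323) and the handle at (413,473). The board corners are (33,308), (38,390) and (382,363). The side crop shows the bit tip at (231,308), the mark at (194,288) and the handle at (103,290).

```bash
cat >> h.py <<'E'
def rigid(A,B):  # 2D B~R A+t
    A=np.array(A,float);B=np.array(B)[:,:2];a=A-A.mean(0);b=B-B.mean(0)
    th=np.arctan2((a[:,0]*b[:,1]-a[:,1]*b[:,0]).sum(),(a*b).sum()); R=np.array([[np.cos(th),-np.sin(th)],[np.sin(th),np.cos(th)]])
    t=B.mean(0)-R@A.mean(0); return th,R,t,(B-(A@R.T+t))
E
python3 - <<'E'
from h import *
import pickle
T=pickle.load(open("top.pkl","rb"));S=pickle.load(open("side.pkl","rb"))
t=lambda x,y:np.array([(x+.5)/6.5-.5+180,(y+.5)/6.5-.5+112])
s=lambda x,y:np.array([(x+.5)/4.9-.5+235,(y+.5)/4.9-.5+120])
hs=cv2.cvtColor(T["image"],cv2.COLOR_BGR2HSV)
im=T["image"].astype(int); m=((im[...,0]-im[...,2])>2).astype(np.uint8)
m[:112]=0;m[196:]=0;m[:,:180]=0;m[:,302:]=0
k=max(cv2.findContours(cv2.morphologyEx(m,cv2.MORPH_OPEN,np.ones((3,3))),0,2)[0],key=cv2.contourArea)
h=cv2.convexHull(k)[:,0]; print("mask rect",cv2.minAreaRect(k), [onz(T,p,.03)[:2].round(3).tolist() for p in cv2.boxPoints(cv2.minAreaRect(k))])
C=[onz(T,t(*p),.03) for p in [(92,505),(735,443),(697,42),(62,100)]]
th,R,o,res=rigid([(-.12,.19),(-.12,-.19),(.12,-.19),(.12,.19)],C)
print("station",np.degrees(th),o,res.round(4).tolist())
w=lambda x,y:R@[x,y]+o
print("tip pred",w(-.025,0),"side",onz(S,s(231,308),.077), "proj crop", (proj(S,[*w(-.025,0),.077])+.5-[235,120])*4.9-.5)
print("mark top",onz(T,t(298,323),.055),"side",onz(S,s(194,288),.055))
print("handle pred",w(-.126,0), tri(T,t(413,473),S,s(103,290)))
a,b,c=[onz(T,t(*p),.055)[:2] for p in [(33,308),(38,390),(382,363)]]
d=b-c;print("board yaw",np.degrees(np.arctan2(-d[0],d[1])),np.linalg.norm(d),np.linalg.norm(a-b),"bd mid",(a+c)/2)
mk=onz(T,t(298,323),.055)[:2]; print("mark in st",R.T@(mk-o),"tin",onz(T,t(660,352),.08))
for n,f in (("hinge",(-.126,0)),): print(n,w(*f))
E
```

```text
mask rect ((240.84280395507812, 154.70877075195312), (63.67029571533203, 98.8928451538086), 84.47245788574219) [[0.763, 0.175], [0.802, -0.202], [0.558, -0.224], [0.52, 0.147]]
station 5.57960773852827 [ 0.66531622 -0.02506211] [[-0.0003, -0.0018], [0.0008, 0.0031], [-0.0005, 0.0015], [-0.0001, -0.0028]]
tip pred [ 0.64043467 -0.02749282] side [ 0.6441828  -0.02791936  0.077     ] proj crop [226.25641161 308.47862327]
mark top [0.63048836 0.02999625 0.055     ] side [0.63117043 0.02450093 0.055     ]
handle pred [ 0.5399132  -0.03731292] (array([ 0.53760306, -0.03902095,  0.13068273]), np.float64(0.0008346549105488204))
board yaw 4.74145548891496 0.19794924934828603 0.04758777823274386 bd mid [0.62315353 0.08219316]
mark in st [-0.0293096   0.05818377] tin [ 0.61153361 -0.17597155  0.08      ]
hinge [ 0.5399132  -0.03731292]
```

Emit:
apply_moves([
  [[0,0,0],[0,0,8.5],0],
  [[0,0,0],[0,0,8.5],0],
  [[0.02,-0.027,0],[0,0,0],0],
  [[0.0255,-0.0345,0],[0,0,0],0],
  [[0.0255,-0.0345,0],[0,0,0],0],
  [[0.0255,-0.0345,0],[0,0,0],0],
  [[0.0255,-0.0345,0],[0,0,0],0],
  [[0.0255,-0.0345,0],[0,0,0],0],
  [[0.0255,-0.0345,0],[0,0,0],0],
  [[0.0255,-0.0345,0],[0,0,0],0],
  [[0.0255,-0.0345,0],[0,0,0],0],
  [[0.0255,-0.0345,0],[0,0,0],0],
  [[0.0255,-0.0345,0],[0,0,0],0],
  [[0.0255,-0.0345,0],[0,0,0],0],
  [[0.0255,-0.0345,0],[0,0,0],0],
  [[0.02,-0.027,0],[0,0,0],0],
  [[0.01,-0.014,0],[0,0,0],0],
  [[0,0,0],[0,0,0],0],
  [[0,0,0],[0,0,0],0],
], squeeze=25)

```text
time: 2.48
tool_pos: [0.5372, -0.0401, 0.2475]
eef_rot: [0.999, 0.049, -0.0, 0.0]
ft_force: [-0.1, 0.1, 0.4]
gripper_width: 0.0878
grasp_force: 0.0
```

Emit:
apply_moves([
  [[0.0015,-0.002,0.02],[0,0,0],0],
  [[0,0,0.03],[0,0,0],0],
  [[0,0,0.03],[0,0,0],0],
  [[0,0,0.018],[0,0,0],0],
  [[0,0,0.008],[0,0,0],0],
  [[0,0,0],[0,0,0],0.2],
  [[0,0,0],[0,0,0],0.4],
  [[0,0,0],[0,0,0],0.6],
  [[0,0,0],[0,0,0],0.6],
  [[0,0,0],[0,0,0],0.6],
])

```text
time: 3.72
tool_pos: [0.5395, -0.0385, 0.142]
eef_rot: [0.999, 0.05, 0.0, 0.001]
ft_force: [0.2, -5.5, 0.3]
gripper_width: 0.0443
grasp_force: 25.0
```

Emit:
apply_moves([
  [[-0.0105,0,0.0005],[0,0,0],0.6],
  [[-0.0104,0,0.0016],[0,0,0],0.6],
  [[-0.0102,0,0.0026],[0,0,0],0.6],
  [[-0.0099,0,0.0036],[0,0,0],0.6],
  [[-0.0095,0,0.0046],[0,0,0],0.6],
  [[-0.009,0,0.0055],[0,0,0],0.6],
  [[-0.0083,0,0.0064],[0,0,0],0.6],
  [[-0.0077,0,0.0071],[0,0,0],0.6],
  [[-0.0069,0,0.0079],[0,0,0],0.6],
  [[-0.0061,0,0.0085],[0,0,0],0.6],
  [[-0.0052,0,0.0091],[0,0,0],0.6],
  [[-0.0043,0,0.0096],[0,0,0],0.6],
  [[-0.0033,0,0.01],[0,0,0],0.6],
  [[-0.0023,0,0.0102],[0,0,0],0.6],
  [[-0.0005,0,0.002],[0,0,0],0.6],
  [[0,0,0],[0,0,0],0.6],
  [[0,0,0],[0,0,0],0.6],
])

```text
time: 5.85
tool_pos: [0.436, -0.049, 0.0526]
eef_rot: [0.999, 0.05, 0.0, 0.001]
ft_force: [-3.1, -11.6, -1.1]
gripper_width: 0.0437
grasp_force: 25.0
```

Emit:
apply_moves([
  [[0,0,0.0015],[0,0,0],0.6],
  [[0,0,0.0015],[0,0,0],0.6],
  [[0,0,0],[0,0,0],0.6],
])

```text
time: 6.22
tool_pos: [0.4356, -0.0491, 0.0498]
eef_rot: [0.999, 0.05, -0.0, 0.001]
ft_force: [-4.8, -12.6, 2.8]
gripper_width: 0.0439
grasp_force: 25.0
```

Emit:
apply_moves([
  [[0,0.001,0.0015],[0,0,0],0.6],
  [[0,0,0.0015],[0,0,0],0.6],
  [[0,0,0.001],[0,0,0],0.6],
  [[0,0,0],[0,0,0],0.6],
])

```text
time: 6.72
tool_pos: [0.4356, -0.0491, 0.0475]
eef_rot: [0.999, 0.05, 0.0, 0.001]
ft_force: [-7.2, -4.8, 32.9]
gripper_width: 0.0438
grasp_force: 25.0
```

```bash
python3 - <<'E'
from h import *
c=cap("side");s=robot.state();print(s["tool_pos"],s["ft_force"])
cv2.imwrite("pics/s2.png",cv2.resize(c["image"][110:250,210:350],None,fx=4.2,fy=4.2,interpolation=cv2.INTER_CUBIC))
E
```

```text
[ 0.43558216 -0.04916306  0.04747904] [-8.30850543 -4.65588529 32.09987168]
```

View pics/s2.png

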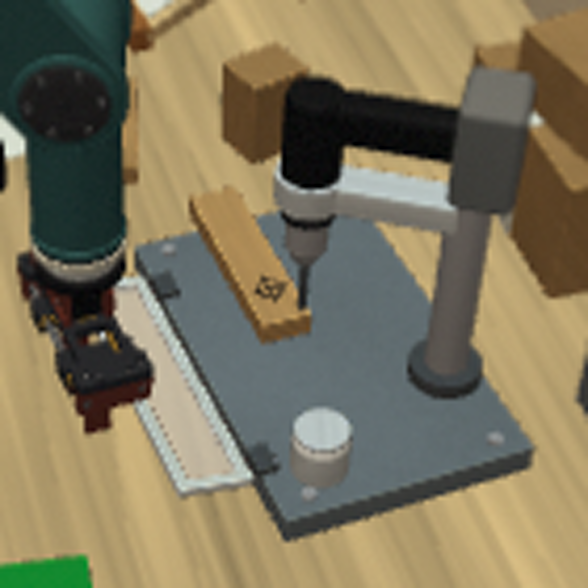

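The guard is at its stop: the panel is flat and the push is resisted with about 33 N. In the crop the mark is at (271,290) and the bit tip at (302,303). I'll release and go to the board.

Emit:
apply_moves([
  [[0,0,-0.003],[0,0,0],0.6],
  [[0,0,0],[0,0,0],0.3],
  [[0,0,0],[0,0,0],0.1],
  [[0,0,0],[0,0,0],0.1],
  [[0,0,-0.025],[0,0,0],0.1],
  [[0,0,-0.035],[0,0,0],0],
  [[0,0,-0.01],[0,0,-10],0],
  [[0,0,-0.008],[0,0,-10],0],
  [[0,0,-0.008],[0,0,-10],0],
  [[0,0,-0.008],[0,0,-10],0],
  [[0,0,-0.008],[0,0,-10],0],
  [[0,0,-0.008],[0,0,-10],0],
  [[0,0,-0.008],[0,0,-10],0],
  [[0,0,-0.008],[0,0,-10],0],
  [[0,0,-0.008],[0,0,-10],0],
  [[0,0,0],[0,0,0],0],
])

```text
time: 8.78
tool_pos: [0.4359, -0.0483, 0.1827]
eef_rot: [0.672, 0.74, 0.0, 0.0]
ft_force: [0.1, 1.1, -0.1]
gripper_width: 0.0879
grasp_force: 0.0
```

```bash
python3 - <<'E'
from h import *
import pickle
c=cap("side");p=lambda x,y:(np.array([x,y])+.5)/4.2-.5+[210,110]
print("mark",onz(c,p(271,290),.055),"tip",onz(c,p(302,303),.077))
T=cap("top");pickle.dump(T,open("top2.pkl","wb"))
hsv=cv2.cvtColor(T["image"],cv2.COLOR_BGR2HSV)
x,y=180,112
cv2.imwrite("pics/t2.png",cv2.resize(T["image"][y:y+84,x:x+122],None,fx=6.5,fy=6.5,interpolation=cv2.INTER_CUBIC))
s=robot.state();print(s["tool_pos"],s["eef_rot"],s["qpos"],s["ft_force"])
E
```

```text
mark [0.63047493 0.02293729 0.055     ] tip [ 0.64457656 -0.0239675   0.077     ]
[ 0.43549562 -0.04821769  0.18220969] [ 6.72896830e-01  7.39736322e-01 -9.89313376e-06 -1.72615709e-04] [-2.68289193e-01  2.07131791e-01  1.92561470e+00  1.63820578e-04
  1.00916295e+00 -3.62937004e-01] [0.50781032 0.16604323 0.61834322]
```

View pics/t2.png

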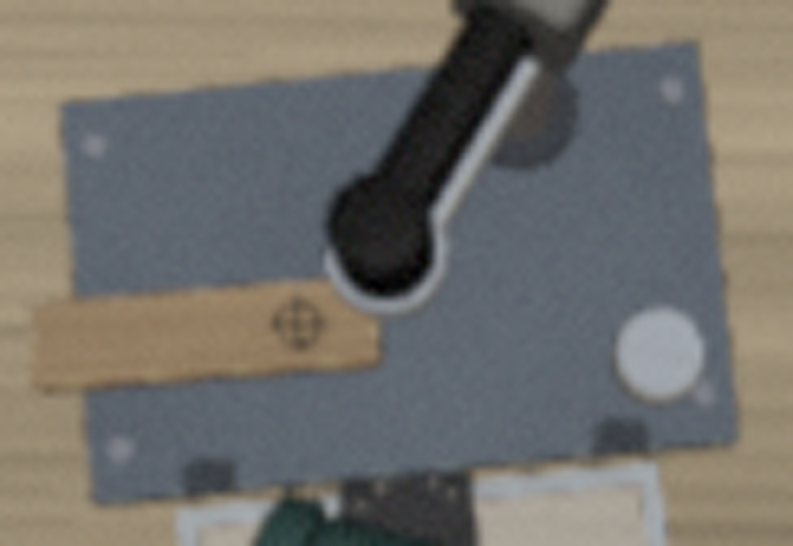

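```bash
cat > m.py <<'E'
from h import *
import pickle
def edge(ch,p,q,n=25,L=4,tr=None):
    # subpixel edge line between p,q: max |grad| along the normal
    p,q=np.array(p,float),np.array(q,float);d=(q-p)/np.linalg.norm(q-p);nn=np.array([-d[1],d[0]]);t=np.arange(-L,L+.01,.1);P=[]
    for a in np.linspace(0,1,n):
        X=p+(q-p)*a+t[:,None]*nn
        v=cv2.remap(ch,X[:,0].astype(np.float32)[None],X[:,1].astype(np.float32)[None],1)[0]
        g=np.abs(np.gradient(cv2.GaussianBlur(v[:,None],(1,9),0)[:,0])); w=np.where(g>.5*g.max(),g,0); i=g.argmax(); w[np.abs(np.arange(len(t))-i)>12]=0
        P.append(p+(q-p)*a+nn*(w@t/w.sum()))
    P=np.array(P); r=(P-np.median(P,0));  off=(P-p)@nn; k=np.polyfit(np.linspace(0,1,n),off,1); e=off-np.polyval(k,np.linspace(0,1,n)); ok=np.abs(e)<1.5*np.median(np.abs(e))*1.5+.05
    return P[ok]
def fit(P3):
    P=np.array(P3)[:,:2]; c=P.mean(0); u=np.linalg.svd(P-c)[2][0]; return c,u
def mark(c,g,uv,r=5,k=4):
    # centroid of darkness around uv
    x,y=np.mgrid[-r:r+.01:.2,-r:r+.01:.2]; 
    for _ in range(6):
        v=cv2.remap(g,(uv[0]+x).astype(np.float32),(uv[1]+y).astype(np.float32),1)
        w=np.clip(np.median(v)-10-v,0,None)*(x**2+y**2<r*r); uv=uv+.7*np.array([(w*x).sum(),(w*y).sum()])/w.sum()
    return uv
E
python3 - <<'E'
from m import *
T=pickle.load(open("top2.pkl","rb"));im=T["image"].astype(np.float32)
t=lambda x,y:np.array([(x+.5)/6.5-.5+180,(y+.5)/6.5-.5+112])
br=im[...,0]-im[...,2]; g=im.mean(2)
E={}
for n,a,b,z in [("left",(64,120),(74,280),.03),("left2",(86,400),(91,490),.03),("right",(699,60),(733,425),.03),("rear",(80,98),(400,71),.03),("bfront",(60,388),(370,365),.055),("bleft",(34,320),(37,375),.055),("bright",(381,310),(382,355),.055)]:
    P=[onz(T,u,z) for u in edge(br if z==.03 or n=="bleftx" else (g if n=="bleft" else br),t(*a),t(*b))]; c,u=fit(P); E[n]=(c,u,P)
    print(n,c.round(4),"ang",(np.degrees(np.arctan2(u[1],u[0]))%180).round(2),len(P))
print("width along y rl", )
L=np.array(E["left"][2]+E["left2"][2]);cl,ul=fit(L);cr,ur=fit(E["right"][2]);print("L ang",np.degrees(np.arctan2(ul[1],ul[0]))%180)
ang=np.radians(5.6);ey=np.array([-np.sin(ang),np.cos(ang)]);ex=np.array([np.cos(ang),np.sin(ang)])
yl,yr=cl@ey,cr@ey;print("len",yl-yr,"mid y",(yl+yr)/2,"rear x",E["rear"][0]@ex)
mk=onz(T,mark(T,g,t(298,323)),.055);print("mark",mk,"st y",mk[:2]@ey-(yl+yr)/2,"st x",mk[:2]@ex-E["rear"][0]@ex+.12)
print("board len",(E["bleft"][0]-E["bright"][0])@ey,"mark from end",mk[:2]@ey-E["bright"][0]@ey,"mark to front",(mk[:2]-E["bfront"][0])@ex)
S=pickle.load(open("side.pkl","rb"));gs=S["image"].astype(np.float32).mean(2);m0=mark(S,gs,(np.array([194.5,288.5])/4.9-.5+[235,120]));print("side mark",m0,onz(S,m0,.055),"tri",tri(T,mark(T,g,t(298,323)),S,m0))
print(gs[170:188,276:288].astype(int))
E
```

```text
left [0.7064 0.1681] ang 5.8 25
left2 [0.5621 0.1533] ang 5.8 25
right [ 0.6891 -0.2125] ang 5.75 19
rear [0.7752 0.0679] ang 95.95 25
bfront [0.5987 0.0735] ang 94.61 24
bleft [0.615  0.1819] ang 174.71 23
bright [ 0.6241 -0.0166] ang 9.95 23
width along y rl
L ang 5.818260129556165
len 0.37676410843006286 mid y -0.09034397135082653 rear x 0.7781605257473649
mark [0.62762616 0.02915361 0.055     ] st y 0.05811286107785071 st x -0.030684885662611294
board len 0.19851704266043482 mark from end 0.045227781250128184 mark to front 0.02449000703139365
side mark [273.80126962 178.45819797] [0.62953481 0.0244464  0.055     ] tri (array([0.62967699, 0.02918464, 0.05058328]), np.float64(0.002894621336557943))
[[116 115 114  75  94  97  91  87  84  83  83 110]
 [109 116 117  87  71  73  75  73  73  79 111 114]
 [149 116 116 113  87  66  70  69  78 111 115 115]
 [148 130 116 116 112  77  52  63 110 114 115 115]
 [147 146 108 117 114  64  40  71 113 113 116 115]
 [145 146 128 116 115  61  40  72 114 114 113 113]
 [142 147 145 109 114  62  40  90 113 112 111 113]
 [ 90  93 118 152 113  62  41  92 112 112 112 113]
 [ 78  80 141 149 130  49  39  92 113 112 113 114]
 [ 80 104 142 145 147  46  39  85 112 112 113 112]
 [ 79 136 139 144 148  47  39 109 111 112 112 112]
 [138 142 138 141 118  46  40 113 113 112 112 112]
 [142 142 141 138 113  45  40 112 114 111 112 112]
 [140 144 143 140 134  66  89 129 115 114 113 111]
 [140 143 145 142 138 131 139 157 115 112 113 113]
 [142 139 144 151 147 108  87  89 102 113 113 113]
 [147 114  89  84  93  83  73  74  97 112 112 113]
 [ 91  85  79  73  77  80  78  76 111 112 113 113]]
```

Emit:
apply_moves([
  [[0,0,0],[0,0,-0.4],0],
  [[0.034,0.02,0],[0,0,0],0],
  [[0.034,0.03,0],[0,0,0],0],
  [[0.034,0.04,0],[0,0,0],0],
  [[0.034,0.04,0],[0,0,0],0],
  [[0.034,0.04,0],[0,0,0],0],
  [[0,0.022,0],[0,0,0],0],
  [[0,0.01,0],[0,0,0],0],
  [[0,0,0.03],[0,0,0],0],
  [[0,0,0.03],[0,0,0],0],
  [[0,0,0.03],[0,0,0],0],
  [[0,0,0.015],[0,0,0],0],
  [[0,0,0.01],[0,0,0],0],
  [[0,0,0.007],[0,0,0],0],
  [[0,0,0],[0,0,0],0],
], squeeze=15)

```text
time: 10.75
tool_pos: [0.6188, 0.1419, 0.0606]
eef_rot: [0.669, 0.743, 0.0, 0.0]
ft_force: [-0.3, -0.7, 0.1]
gripper_width: 0.0877
grasp_force: 0.0
```

Emit:
apply_moves([
  [[0,0,0.002],[0,0,0],0.1],
  [[0,0,0],[0,0,0],0.2],
  [[0,0,0],[0,0,0],0.3],
  [[0,0,0],[0,0,0],0.5],
  [[0,0,0],[0,0,0],0.5],
  [[0,0,0],[0,0,0],0.5],
])

```text
time: 11.5
tool_pos: [0.6189, 0.142, 0.0586]
eef_rot: [0.669, 0.743, 0.0, 0.0]
ft_force: [0.8, 0.6, 0.8]
gripper_width: 0.0502
grasp_force: 15.0
```

```bash
python3 - <<'E'
from m import *
s=robot.state();print(s["tool_pos"],np.degrees(2*np.arctan2(s["eef_rot"][1],s["eef_rot"][0])),s["gripper_width"],s["ft_force"])
S=cap("side");pickle.dump(S,open("side3.pkl","wb"));gs=S["image"].astype(np.float32).mean(2);m0=mark(S,gs,np.array([273.8,178.4]))
print(m0,onz(S,m0,.055),"tip",onz(S,(281.8,183),.077))
E
```

```text
[0.61889234 0.14199047 0.05863574] 96.01658213709976 0.05021138717547763 [0.75100693 0.63883258 0.83053447]
[273.66663646 178.39475328] [0.62913163 0.02493695 0.055     ] tip [ 0.64344864 -0.03086091  0.077     ]
```

Emit:
apply_moves([
  [[-0.004,0,0],[0,0,0.1],0.5],
  [[-0.007,0.001,0],[0,0,0.1],0.5],
  [[-0.008,0.001,0],[0,0,0],0.5],
  [[-0.008,0.001,0],[0,0,0],0.5],
  [[-0.008,0.001,0],[0,0,0],0.5],
  [[-0.008,0.001,0],[0,0,0],0.5],
  [[-0.007,0.001,0],[0,0,0],0.5],
  [[-0.005,0.001,0],[0,0,0],0.5],
  [[-0.0025,0,0],[0,0,0],0.5],
  [[0,0,0],[0,0,0],0.5],
  [[0,0,0],[0,0,0],0.5],
])

```text
time: 12.92
tool_pos: [0.6318, 0.085, 0.0586]
eef_rot: [0.67, 0.742, -0.0, 0.0]
ft_force: [-1.1, 1.8, 4.8]
gripper_width: 0.0498
grasp_force: 15.0
```

```bash
python3 - <<'E'
from m import *
s=robot.state();print(s["tool_pos"],np.degrees(2*np.arctan2(s["eef_rot"][1],s["eef_rot"][0])),s["gripper_width"],s["ft_force"])
S=cap("side");pickle.dump(S,open("side4.pkl","wb"));T=cap("top");pickle.dump(T,open("top4.pkl","wb"))
a=cv2.resize(S["image"][150:205,255:310],None,fx=7.2,fy=7.2,interpolation=cv2.INTER_CUBIC)
b=cv2.resize(T["image"][125:175,205:260],(396,396*50//55),interpolation=cv2.INTER_CUBIC);b=cv2.copyMakeBorder(b,0,396-b.shape[0],0,0,0)
cv2.imwrite("pics/f4.png",np.hstack([a,b]))
E
```

```text
[0.63184876 0.08497249 0.05862667] 95.83078665540602 0.04982906445727757 [-1.07410505  1.84975063  4.83943628]
```

View pics/f4.png

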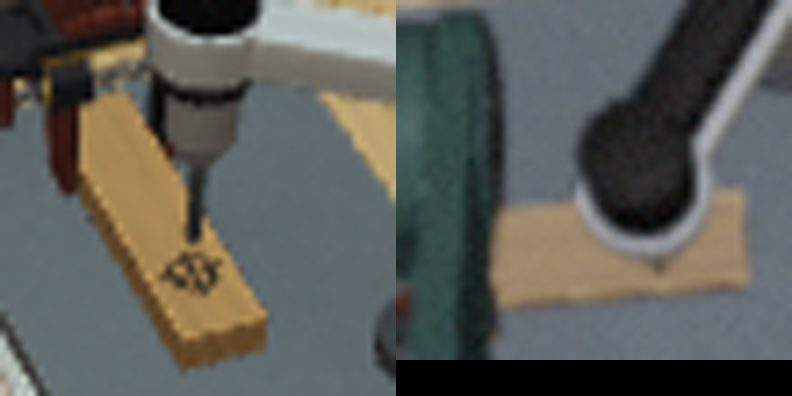

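The left half shows the bit tip at (193,240) just above the mark centre at (193,272). The right half shows the board's free end at (745,238). I'll compute the residual.

```bash
python3 - <<'E'
from m import *
S=pickle.load(open("side4.pkl","rb"));gs=S["image"].astype(np.float32).mean(2)
p=lambda x,y:np.array([(x+.5)/7.2-.5+255,(y+.5)/7.2-.5+150])
m0=mark(S,gs,p(193,272),r=4.5);print(m0,p(193,272)); mk=onz(S,m0,.055)
print(gs[176:192,277:287].astype(int))
a=np.radians(5.8);ex=np.array([np.cos(a),np.sin(a)]);ey=np.array([-ex[1],ex[0]])
for tp in [(281.5,183),(281.8,183),p(193,240)]:
    d=onz(S,tp,.077)-mk; print(tp,"need st x,y",d[:2]@ex,d[:2]@ey)
T=pickle.load(open("top4.pkl","rb"));im=T["image"].astype(np.float32);br=im[...,0]-im[...,2]
q=lambda x,y:np.array([(x-396+.5)/7.2-.5+205,(y+.5)/7.2-.5+125])
P=[onz(T,u,.055) for u in edge(br,q(744,205),q(746,275),L=3)];c,u=fit(P)
T2=pickle.load(open("top2.pkl","rb"))
print("end",c,"st y",c@ey, "yaw",np.degrees(np.arctan2(u[1],u[0]))%180)
P=[onz(T,u,.055) for u in edge(br,q(510,306),q(740,284),L=3)];c,u=fit(P);print("front edge st x",c@ex,"yaw",np.degrees(np.arctan2(u[1],u[0]))%180-90)
t=lambda x,y:np.array([(x+.5)/6.5-.5+180,(y+.5)/6.5-.5+112])
def e(a,b,z=.03): return fit([onz(T,u,z) for u in edge(br,t(*a),t(*b))])[0]
l=fit([onz(T2,u,.03) for u in edge(cv2.subtract(*cv2.split(T2["image"].astype(np.float32))[::2]),t(64,120),t(74,280))])[0]
r=e((699,60),(733,425));f=e((240,485),(340,478));re=e((80,98),(400,71)); print("mid y",(l@ey+r@ey)/2,"len",l@ey-r@ey,"rear x",re@ex)
E
```

```text
[281.31024618 187.51652511] [281.375      187.34722222]
[[130 132 134 130  51  35  82 104 102 102]
 [128 130 132 133  60  37  84 103 102 102]
 [128 129 132 134  45  35  81 102 102 102]
 [128 129 129 132  43  35  71 102 103 103]
 [130 128 125 131  40  34 112 102 101 101]
 [131 128 128 104  40  35 131  99 102 101]
 [130 127 129 103  41  36 133 141 103 102]
 [128 127 130 125  59  79 133 136 117 102]
 [129 128 129 129 123 124 131 134 132  93]
 [127 130 127  66  83  80 104 132 134 136]
 [127 105  81  68  72 123  75  83  86 136]
 [125  56 123 123  49 103  70  45 124 132]
 [ 81  65  63  81  92  78 124  44 101 132]
 [120 119  68  47 100  49  82  68 122 130]
 [128 127 116 119  99  91  69 125 129 126]
 [129 126 124 124 125 124 121 130 130 128]]
(281.5, 183) need st x,y 0.0003474907669716011 0.0018566951155395627
(281.8, 183) need st x,y 0.0014199085291543192 0.0014525514978221826
[281.375      182.90277778] need st x,y 0.0001202319608824097 0.002524044198232346
end [ 0.64341809 -0.0733898 ] st y -0.13803554471243118 yaw 6.2879959187308145
front edge st x 0.6089423009521483 yaw 5.402006555855564
mid y -0.09267123913545858 len 0.37695224076151784 rear x 0.7780562516804744
```

Emit:
apply_moves([
  [[0.001,0,0],[0,0,0],0.5],
  [[0,0,0],[0,0,0],0.5],
  [[0,0,0],[0,0,0],0.35],
  [[0,0,0],[0,0,0],0.2],
  [[0,0,0],[0,0,0],0.05],
  [[0,0,0],[0,0,0],0],
  [[0,0,-0.02],[0,0,0],0],
  [[0,0,-0.03],[0,0,0],0],
  [[0,0,-0.04],[0,0,0],0],
  [[0,0,-0.034],[0,0,0],0],
  [[0,-0.03,0],[0,0,0],0],
  [[0,-0.04,0],[0,0,0],0],
  [[0,-0.04,0],[0,0,0],0],
  [[0,-0.04,0],[0,0,0],0],
  [[-0.02,-0.03,0],[0,0,0],0],
  [[-0.03,-0.0165,0],[0,0,0],0],
  [[-0.035,0,0],[0,0,0],0],
  [[-0.02,0,0],[0,0,0],0],
  [[0,0,0],[0,0,0],0],
])

```text
time: 15.4
tool_pos: [0.4469, -0.0389, 0.1826]
eef_rot: [0.671, 0.741, 0.0, 0.0]
ft_force: [-0.2, 0.4, -0.4]
gripper_width: 0.088
grasp_force: 0.0
```

```bash
python3 - <<'E'
from m import *
S=cap("side");gs=S["image"].astype(np.float32).mean(2);T=cap("top")
m0=mark(S,gs,np.array([281.2,187.3]),r=4.5);mk=onz(S,m0,.055)
a=np.radians(5.8);ex=np.array([np.cos(a),np.sin(a)]);ey=np.array([-ex[1],ex[0]])
d=onz(S,(281.4,183),.077)-mk;print(m0,"need",d[:2]@ex,d[:2]@ey)
im=T["image"].astype(np.float32);br=im[...,0]-im[...,2]
q=lambda x,y:np.array([(x-396+.5)/7.2-.5+205,(y+.5)/7.2-.5+125])
P=[onz(T,u,.055) for u in edge(br,q(744,205),q(746,275),L=3)];c,u=fit(P)
print("end st y",c@ey+.09267,"yaw",np.degrees(np.arctan2(u[1],u[0]))%180)
P=[onz(T,u,.055) for u in edge(br,q(420,314),q(740,284),L=3)];c,u=fit(P);print("front edge st x",c@ex-.7781+.12,"yaw",np.degrees(np.arctan2(u[1],u[0]))%180-90)
s=robot.state();print(s["tool_pos"],np.degrees(2*np.arctan2(s["eef_rot"][1],s["eef_rot"][0])))
E
```

```text
[281.44183895 187.58079878] need -0.0003397943862866871 0.002499371705458806
end st y -0.045211420178711326 yaw 6.11957609237416
front edge st x -0.04880694135078667 yaw 5.344895869964674
[ 0.44635256 -0.03758781  0.18244199] 95.7836494870983
```

```bash
python3 - <<'E'
from m import *
S=pickle.load(open("side.pkl","rb"));im=S["image"].astype(np.float32);br=im[...,0]-im[...,2];g=im.mean(2)
s=lambda x,y:np.array([(x+.5)/4.9-.5+235,(y+.5)/4.9-.5+120])
a=np.radians(5.8);ex=np.array([np.cos(a),np.sin(a)]);ey=np.array([-ex[1],ex[0]])
for n,ch,p,q in [("right",g,(225,548),(480,476)),("left",br,(70,236),(98,229)),("left2",br,(185,207),(203,203)),("rear",br,(320,215),(375,298)),("rear2",br,(440,385),(490,458))]:
    P=[onz(S,u,.03) for u in edge(ch,s(*p),s(*q),L=3)];c,u=fit(P);print(n,c.round(4),"st x",c@ex,"y",c@ey,(np.degrees(np.arctan2(u[1],u[0]))%180).round(1))
for v in (182.5,183,183.5):
    t=onz(S,(281.5,v),.077)[:2];print("tip",t@ex,t@ey)
E
```

```text
right [ 0.6807 -0.2191] st x 0.6550818802949532 y -0.28674199786491655 5.7
left [0.5718 0.1495] st x 0.5839701681585562 y 0.09091747475586137 5.3
left2 [0.6726 0.1594] st x 0.685294185869161 y 0.09065768212660931 1.5
rear [0.7755 0.059 ] st x 0.7775201237022878 y -0.019703872439307813 95.8
rear2 [ 0.797 -0.149] st x 0.7778347434124641 y -0.2287966507451683 95.6
tip 0.6370944939126669 -0.09275480061248764
tip 0.6359635349967404 -0.09532332048812588
tip 0.6348354800135864 -0.09788529315033141
```

Emit:
apply_moves([
  [[0,0,0],[0,0,10],0],
  [[0,0,0],[0,0,10],0],
  [[0,0,0],[0,0,10],0],
  [[0,0,0],[0,0,10],0],
  [[0,0,0],[0,0,10],0],
  [[0,0,0],[0,0,10],0],
  [[0,0,0],[0,0,10],0],
  [[0,0,0],[0,0,10],0],
  [[0,0,0],[0,0,10],0],
  [[-0.0118,0.0112,0],[0,0,0],0],
  [[0,0,0.03],[0,0,0],0],
  [[0,0,0.04],[0,0,0],0],
  [[0,0,0.035],[0,0,0],0],
  [[0,0,0.02],[0,0,0],0],
  [[0,0,0.007],[0,0,0],0],
  [[0,0,0],[0,0,0],0.2],
  [[0,0,0],[0,0,0],0.4],
  [[0,0,0],[0,0,0],0.6],
  [[0,0,0],[0,0,0],0.6],
  [[0,0,0],[0,0,0],0.6],
], squeeze=25)

```text
time: 18.0
tool_pos: [0.436, -0.0492, 0.0507]
eef_rot: [0.999, 0.05, 0.0, -0.001]
ft_force: [-0.2, 3.7, 2.2]
gripper_width: 0.0435
grasp_force: 25.0
```

Emit:
apply_moves([
  [[0.0023,0,-0.0102],[0,0,0],0.6],
  [[0.0033,0,-0.01],[0,0,0],0.6],
  [[0.0043,0,-0.0096],[0,0,0],0.6],
  [[0.0052,0,-0.0091],[0,0,0],0.6],
  [[0.0061,0,-0.0085],[0,0,0],0.6],
  [[0.0069,0,-0.0079],[0,0,0],0.6],
  [[0.0077,0,-0.0071],[0,0,0],0.6],
  [[0.0083,0,-0.0064],[0,0,0],0.6],
  [[0.009,0,-0.0055],[0,0,0],0.6],
  [[0.0095,0,-0.0046],[0,0,0],0.6],
  [[0.0099,0,-0.0036],[0,0,0],0.6],
  [[0.0102,0,-0.0026],[0,0,0],0.6],
  [[0.0104,0,-0.0016],[0,0,0],0.6],
  [[0.0085,0,-0.0005],[0,0,0],0.6],
  [[0,0,0],[0,0,0],0.6],
])

```text
time: 19.88
tool_pos: [0.5362, -0.039, 0.1383]
eef_rot: [0.999, 0.051, -0.001, -0.001]
ft_force: [-3.3, 5.4, 3.6]
gripper_width: 0.0439
grasp_force: 25.0
```

Emit:
apply_moves([
  [[0.0015,0,0],[0,0,0],0.6],
  [[0.0015,0,0],[0,0,0],0.6],
  [[0.0015,0,0],[0,0,0],0.6],
  [[0,0,0],[0,0,0],0.6],
  [[0,0,0],[0,0,0],0.6],
])

```text
time: 20.5
tool_pos: [0.5398, -0.0387, 0.1384]
eef_rot: [0.999, 0.051, -0.002, -0.001]
ft_force: [-6.1, 5.1, 6.1]
gripper_width: 0.0438
grasp_force: 25.0
```

Emit:
apply_moves([
  [[0.0015,0,0],[0,0,0],0.6],
  [[0.001,0,0],[0,0,0],0.6],
  [[0.001,0,0],[0,0,0],0.6],
  [[0,0,0],[0,0,0],0.6],
])

```text
time: 21.0
tool_pos: [0.5433, -0.0383, 0.1384]
eef_rot: [0.999, 0.051, -0.002, -0.001]
ft_force: [-5.7, 5.7, 6.6]
gripper_width: 0.0442
grasp_force: 25.0
```

Emit:
apply_moves([
  [[0.0015,0,0],[0,0,0],0.6],
  [[0.001,0,0],[0,0,0],0.6],
  [[0.001,0,0],[0,0,0],0.6],
  [[0,0,0],[0,0,0],0.6],
])

```text
time: 21.5
tool_pos: [0.5468, -0.0379, 0.1383]
eef_rot: [0.999, 0.051, -0.002, -0.001]
ft_force: [-4.9, 6.2, 5.2]
gripper_width: 0.0438
grasp_force: 25.0
```

```bash
python3 - <<'E'
from h import *
s=robot.state();print(s["tool_pos"],s["ft_force"])
c=cap("side");cv2.imwrite("pics/s9.png",cv2.resize(c["image"][110:230,220:340],None,fx=4.9,fy=4.9,interpolation=cv2.INTER_CUBIC))
E
```

```text
[ 0.54684704 -0.03791668  0.13831343] [-4.88850395  6.20780384  5.18270266]
```

View pics/s9.png

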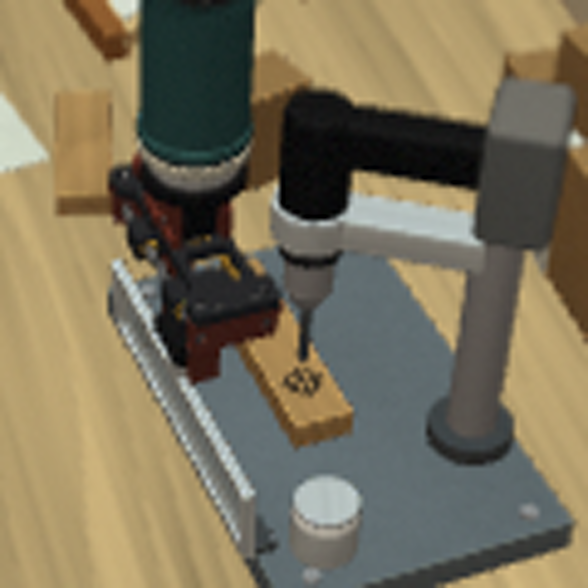

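The guard looks upright again and the cross sits under the tip, but the stop hasn't been felt yet, so I'll push on gently.

Emit:
apply_moves([
  [[0.001,0,0],[0,0,0],0.6],
  [[0.001,0,0],[0,0,0],0.6],
  [[0,0,0],[0,0,0],0.6],
])

```text
time: 21.92
tool_pos: [0.5487, -0.0377, 0.1382]
eef_rot: [0.999, 0.051, -0.002, -0.001]
ft_force: [-5.9, 5.2, 5.2]
gripper_width: 0.0434
grasp_force: 25.0
```

```bash
python3 - <<'E'
from m import *
s=lambda x,y:np.array([(x+.5)/4.9-.5+235,(y+.5)/4.9-.5+120])
S0=pickle.load(open("side.pkl","rb"));S=cap("side");T=cap("top");T0=pickle.load(open("top.pkl","rb"))
a,b=s(128,345),s(175,430)
c,d=s(170,450),s(170,500)
for c_ in (S0,S):
    g=c_["image"].astype(np.float32).mean(2)
    P=edge(g,a,b,L=3);Q=edge(g,s(50,245),s(66,270),L=3);n=(b-a)/np.linalg.norm(b-a);n=np.array([-n[1],n[0]])
    print(((P-a)@n).mean(),((Q-a)@n).mean())
p,q=(np.array([277,191.5])),None
d=cv2.absdiff(S0["image"],S["image"]).max(2); print(d[195:215,255:275])
t=lambda x,y:np.array([(x+.5)/6.5-.5+180,(y+.5)/6.5-.5+112])
for c_ in(T0,T):
    g=c_["image"].astype(np.float32).mean(2); print([g[int(round(v)),int(round(u))-3:int(round(u))+4].astype(int).tolist() for u,v in [t(600,462)]], g[180:188,270].astype(int),g[180:188,276].astype(int))
E
```

```text
0.6721103439071046 3.3085141470084234
2.0065045902260037 2.9455597437601106
[[16  8 10  9  5 74 18  9 18 10 10 12 10  9 11 10 10  9  8  8]
 [ 9 11 15 19  7 23 76 15 15 13 10  8 10  9  9 10 10  8 10  8]
 [ 8  7 10 11  8  3 43  5 15 46  8  9 10 11  9  9  9  8  9 10]
 [10  8 11  9  6  6 15 70 15 19 13  9 11 10  9 10  9  9 10 10]
 [12  7 24 10  7 10  3 20 19 16 32 10 10  9  9  8 10 10  9  9]
 [13  9 44 14 10  8  8 10 62 16 17 51  7  9  9  9 10 10  9  9]
 [12 13 17 27  5  9  8  8  5 44 17 36 38 10 10  9  9 10 10  8]
 [13 14 11 19 14 10  6  9  4 64 14 10 19 10 10  9  9 11  8  9]
 [13 14 14  9 49 14  9  8  9 21 71 16 12 12  8 10 11  8 10 11]
 [14 13 13 13 24 14  9 10  7  3 54  4 15 48  7 11 10  9  9 10]
 [15 13 14 13 10  7 13 12 18  9 18 65 15 16 14  9  8  9 10  8]
 [13 13 15 14 12 16  4  9 11  9  5 25 13 16 35  9  8  9  8  8]
 [14 14 13 12 14  7  9 10 11  7  8 13 81 16 26 51  9 10 10  9]
 [17 13 14 12 14 14  8 10 10  6  7  4 16 28 18 38 14 10  9  8]
 [13 14 13 13 13 14 10 22 15 10 10  7  9 56 16  9 24  8  8 10]
 [14 13 14 12 13 13 14 12 30  9  8  9 10 11 64 20 13 22  9  8]
 [14 14 15 15 14 12 14 10 20 13 11  7  9  9 72 17 12 17 11  8]
 [14 14 16 13 13 12 13 14 10 24 18  8  8 10 25  8 11 20 10  8]
 [13 13 14 13 13 15 14 15 11 16  9 11  8  9 14  7 11 23 11  9]
 [13 13 13 15 16 14 13 13 12 10 45 13 11 15 14  6 13 20  9  9]]
[[165, 166, 167, 166, 162, 159, 155]] [106 138 159 166 156 143 136 130] [ 87 147 165 152 131 132 134 131]
[[90, 147, 159, 156, 150, 149, 156]] [ 96 137 155 147 134 134 138 135] [133 163 171 162 149 142 136 134]
```

```bash
python3 - <<'E'
from m import *
S0=pickle.load(open("side.pkl","rb"));S=cap("side");S1=pickle.load(open("side4.pkl","rb"))
for r in (198,204):
  for c in (S0,S): print(r,c["image"].astype(int).mean(2)[r,254:276].astype(int))
print(robot.state()["tool_pos"])
T0=pickle.load(open("top.pkl","rb"));T=cap("top")
for col in (264,268,272,276,280):
  for c in (T0,T): print(col,c["image"].astype(int).mean(2)[176:192,col].astype(int))
E
```

```text
198 [157 124 157 163 134 111 108 109 203 197 200 119 118 119 119 117 118 119
 118 119 119 119]
198 [147 116 150 154 126 106 103  96 137 183 184 124 108 110 109 108 109 109
 110 109 110 109]
204 [166 162 154 154 151 111 166 136 122 110 102 159 201 201 135 118 119 117
 116 117 116 115]
204 [154 150 144 144 140  88 178 128 113 103 103 108 203 186 181 110 108 109
 108 108 107 106]
[ 0.54875418 -0.03772829  0.1382274 ]
264 [105 108 104 108 103 105 146 164 156 135 124 129 136 141 140 131]
264 [ 59  59  58  59  59  57  57  63  65  62  78 120 140 144 142 133]
268 [103 105 106 107 104 124 152 164 148 132 130 130 134 138 141 134]
268 [ 63  62  59  72  68  66  64  61  61  58  92 124 137 144 142 138]
272 [ 95  82  74  70  86 145 167 166 152 142 135 133 134 138 139 134]
272 [ 98  84  74  73  89 146 168 158 140 138 138 134 136 142 142 138]
276 [ 90  75  67  68  87 147 165 152 131 132 134 131 132 137 138 131]
276 [ 94  80  69  80 131 163 173 161 148 143 139 135 136 142 145 137]
280 [104 102  96 100 136 165 172 150 135 139 135 131 130 135 139 133]
280 [106 105  99 101 153 172 158 133 134 143 139 134 136 139 143 139]
```

The guard is now slightly further in than it was at the start, so it's still moving. I'll keep pushing toward the stop.

Emit:
apply_moves([
  [[0.001,0,0],[0,0,0],0.6],
  [[0.001,0,0],[0,0,0],0.6],
  [[0,0,0],[0,0,0],0.6],
])

```text
time: 22.5
tool_pos: [0.5507, -0.0375, 0.1381]
eef_rot: [0.999, 0.051, -0.002, -0.001]
ft_force: [-6.2, 5.4, 4.2]
gripper_width: 0.0436
grasp_force: 25.0
```

Emit:
apply_moves([
  [[0.001,0,0],[0,0,0],0.6],
  [[0.001,0,0],[0,0,0],0.6],
  [[0,0,0],[0,0,0],0.6],
])

```text
time: 22.88
tool_pos: [0.5513, -0.0375, 0.138]
eef_rot: [0.999, 0.051, -0.003, -0.001]
ft_force: [-9.1, 4.0, 7.7]
gripper_width: 0.0441
grasp_force: 25.0
```

Emit:
apply_moves([
  [[0.0015,0,0],[0,0,0],0.6],
  [[0.0015,0,0],[0,0,0],0.6],
  [[0,0,0],[0,0,0],0.6],
])

```text
time: 23.25
tool_pos: [0.5514, -0.0374, 0.138]
eef_rot: [0.999, 0.051, -0.006, -0.001]
ft_force: [-16.9, 1.3, 14.8]
gripper_width: 0.0439
grasp_force: 25.0
```

Emit:
apply_moves([
  [[0.001,0,0],[0,0,0],0.6],
  [[0,0,0],[0,0,0],0.6],
  [[-0.002,0,0],[0,0,0],0.6],
  [[-0.002,0,0],[0,0,0],0.6],
  [[0,0,0],[0,0,0],0.6],
  [[0,0,0],[0,0,0],0.3],
  [[0,0,0],[0,0,0],0.1],
  [[0,0,0],[0,0,0],0.05],
  [[0,0,0],[0,0,0],0.05],
  [[0,0,-0.02],[0,0,0],0.05],
  [[0,0,-0.03],[0,0,0],0.05],
  [[0,0,-0.02],[0,0,0],0.05],
  [[-0.02,0,-0.02],[0,0,0],0.05],
  [[-0.04,0,0],[0,0,0],0.05],
  [[-0.04,0.02,0],[0,0,0],0.05],
  [[-0.02,0.04,0],[0,0,0],0.05],
  [[0,0.05,0],[0,0,0],0.05],
  [[0,0.05,0],[0,0,0],0.05],
  [[0,0.03,0],[0,0,0],0.05],
  [[0,0,0],[0,0,0],0.05],
])

```text
time: 25.75
tool_pos: [0.4547, -0.2416, 0.2276]
eef_rot: [0.999, 0.049, 0.0, 0.0]
ft_force: [0.0, -0.3, -0.6]
gripper_width: 0.0833
grasp_force: 0.0
```

```bash
python3 - <<'E'
from m import *
s=robot.state();print(s["tool_pos"],s["ft_force"],s["time"])
S0=pickle.load(open("side.pkl","rb"));S=cap("side");T=cap("top")
for c in (S0,S): print(c["image"].astype(int).mean(2)[204,254:276].astype(int))
a=cv2.resize(S["image"][120:220,240:310],None,fx=5.6,fy=5.6,interpolation=cv2.INTER_CUBIC)
b=cv2.resize(T["image"][110:210,190:260],None,fx=5.6,fy=5.6,interpolation=cv2.INTER_CUBIC)
cv2.imwrite("pics/f9.png",np.hstack([a,b]))
gs=S["image"].astype(np.float32).mean(2);m0=mark(S,gs,np.array([281.2,187.3]),r=4.5);mk=onz(S,m0,.055)
a=np.radians(5.8);ex=np.array([np.cos(a),np.sin(a)]);ey=np.array([-ex[1],ex[0]])
print(m0,"mark st (side bed frame)",mk[:2]@ex-.6585,mk[:2]@ey+.098)
im=T["image"].astype(np.float32);br=im[...,0]-im[...,2]
q=lambda x,y:np.array([(x-396+.5)/7.2-.5+205,(y+.5)/7.2-.5+125])
P=[onz(T,u,.055) for u in edge(br,q(744,205),q(746,275),L=3)];c,u=fit(P);print("end st y",c@ey+.09267)
P=[onz(T,u,.055) for u in edge(br,q(420,314),q(740,284),L=3)];c,u=fit(P);print("front st x",c@ex-.7781+.12,"yaw",np.degrees(np.arctan2(u[1],u[0]))%180-90)
E
```

```text
[ 0.45471769 -0.24156406  0.22763037] [ 0.00234008 -0.27624373 -0.62697693] 25.75
[166 162 154 154 151 111 166 136 122 110 102 159 201 201 135 118 119 117
 116 117 116 115]
[ 27  30  32  32  33  33  34  36  34  35  35  40  46  35 106 120 114 113
 113 113 112 111]
[281.42080721 187.56367915] mark st (side bed frame) -0.022591421473205697 0.0004282312758036172
end st y -0.04516355276370415
front st x -0.04883403076681048 yaw 5.339655585705373
```

View pics/f9.png

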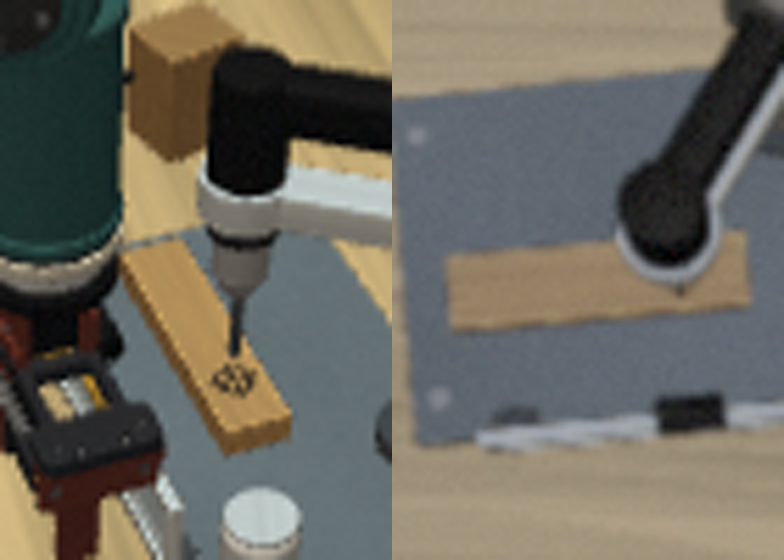

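The last crop shows the board flat and square, with the tip at (234,352) right over the cross at (235,380). The guard is upright and the hand is clear, so I'm handing in.

```bash
python3 -c "
from bench import robot
print(robot.sign_off())"
```

```text
the job is handed in; nothing more can be done
None
```

I've handed the job in: guard pulled down to its lower stop, cross slid under the bit tip (camera estimates 0–3 mm off), board square to the bed within about 0.5°, guard pushed back up to its stop and the hand clear; the verdict wasn't returned.

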